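# Show which drill bit goes to which mark

### The arm

A 7-joint arm with a two-finger parallel gripper is mounted at the origin on the work surface. World frame = base frame: x ahead of the robot, y to its left, z up, the work surface at z = 0. Lengths are in m, angles in rad, forces in N, time in s.
With the tool pointing down it reaches from about 0.425 to 0.875 m from the base axis. Payload 4.7 kg.
Tool frame: the origin (TCP) lies at the very end of the fingers, on their centre line; the grasp point (between the pads) lies 19 mm behind it; z points along the fingers, y is the line along which they close (so a half turn about z gives the same grasp; the last joint's range is limited). The gripper opens to 87 mm and grips with 3 to 60 N. Pads are 19 mm wide; open, the fingers measure 117 mm over their backs; the gripper's body (75 mm by 190 mm) begins 51 mm behind the grasp point.
Start: joints at [1.286, 0.321, -0.07, 1.45, 0.023, 1.371, -0.057], TCP at [0.191, -0.621, 0.223] pointing down, gripper open.
Joint ranges: [-2.86, 2.86], [-0.3, 2.09], [-1.38, 1.24], [0.06, 2.45], [-1.56, 4.7], [0.09, 2.05], [-2.69, 2.69]. Speed limits (rad/s): [2.57, 2.57, 3.14, 3.14, 3.14, 3.14, 3.14].

### API

Orientations are given as a rotation vector (axis times angle).
In Python, from bench import ctrl, imaging, ticket gives the robot as it stands.
- The arm moves only by the tool jog_arm, never from a script. Its argument "rows" is text: rows parted by semicolons, each of 7 numbers parted by spaces: the shift along the tool's x, y, z in cm, then the turn, a rotation vector about the tool's x, y, z in rad, then the closure, from -1 (fully open) to 1 (shut), so that 0 is half open. A call has 1 to 5 rows; each row shifts and turns the commanded pose from where the row before left it, along the tool's axes as they then stand; what a row does not reach is not made up. A row lasts 1/8 s, in which the tool goes at most 62.5 mm and 10.7 degrees, less where a joint would pass 70% of its speed; a pose out of reach is approached as far as the arm can. A call with a gripper value outside its range is refused whole. The fingers move at their own pace and stop on an object; "force" is the grip in N (left out, the last holds). Time passes only in rows, so rows that do not move let the fingers close. It gives the time, the measured TCP pose, the force, the opening and the grip force at its end, in the units of the state.
- ctrl.get_state(): the state, without advancing time (a new reading comes with each control period).
- imaging.get_image(name): name is "scene" or "top" or "wrist"; returns a dict with "img" (384x512x3 uint8, blue, green, red), "vertical_fov" (degrees; the focal length in pixels is half the picture's height over the tangent of half this angle, whatever the lens; pixels are square), "cx", "cy" (the principal point, pixels), "origin" and "orientation" of the camera in the world. Camera axes: x right, y down, z forward; pixel columns grow to the right and rows downward; lengths in m; the calibration is good to about 2 mm. A picture is of the moment at which its call begins. There is no depth.
- ticket.close_job(): hands the job in; it is judged then, once.
The state is a dict: "time": time; "joint_positions": joint angles; "qd": joint speeds; "joint_torque": joint torques, N m; "position": TCP position; "tool_rot": TCP orientation; "ft_force": force on the tool from outside, world axes, zero at the start; "torque": the same for the moment, N m; "grip_width": opening from 0.0 (shut) to 1.0 (fully open); "grip_force": force on a finger pad.
Only numpy, scipy, OpenCV 4.12 (cv2) and the standard library are available. Lean on these libraries where they do the work, as an engineer would, in place of code of your own. Each camera call takes 0.05 s, during which the arm holds its last target. There are 200 camera calls.

### The job

Show your workmate what to drill: point down at the bit with the blue head in the stand, the fingertips just above the middle of it (within about 3 cm) but not touching, and keep still there for two seconds; then point in the same way, again for two seconds, at the blue sticker on the octagonal board. Touch and move nothing at all, do not bring the fingers down over any other bit or sticker, and finish with the fingertips raised at least 25 cm above the bench.

Things in the scene. Friction and masses are not known exactly. Their poses are not given: they have to be found in the camera images.
- bit_stand: dark wooden stand for drill bits, fixed to the bench, 75 x 220 x 45 mm high, origin at the centre of its underside; three bits stand in a row along its y axis, 70 mm apart, the middle one at its centre
- board: pale pine board, a regular octagon 240 mm across its flats on a 3 mm black non-slip mat that shows 12 mm around it, fixed; its top is 24 mm above the bench; origin at the centre of its underside
- red_bit: large drill bit with a red painted head, standing loosely in the stand, shank down (shank 10 mm diameter, 78 mm long; head 33 mm diameter, 17 mm high, with a thin steel rim); origin at the lower end of the shank, z axis upward; any of the three places
- red_bit_top (a point): centre of the upper face of the red bit's head, about 105 mm above the bench; a 3 mm centre spur stands on it
- red_mark_centre (a point): centre of the flat round red sticker, 36 mm diameter with a small black dot, on top of the board, 25 mm above the bench; the stickers are 104 mm apart, 60 mm from the board's centre, in any order
- blue_bit: large drill bit with a blue painted head, standing loosely in the stand, shank down (shank 10 mm diameter, 78 mm long; head 33 mm diameter, 17 mm high, with a thin steel rim); origin at the lower end of the shank, z axis upward; any of the three places
- blue_bit_top (a point): centre of the upper face of the blue bit's head, about 105 mm above the bench; a 3 mm centre spur stands on it
- blue_mark_centre (a point): centre of the flat round blue sticker, 36 mm diameter with a small black dot, on top of the board, 25 mm above the bench; the stickers are 104 mm apart, 60 mm from the board's centre, in any order
- yellow_bit: large drill bit with a yellow painted head, standing loosely in the stand, shank down (shank 10 mm diameter, 78 mm long; head 33 mm diameter, 17 mm high, with a thin steel rim); origin at the lower end of the shank, z axis upward; any of the three places
- yellow_bit_top (a point): centre of the upper face of the yellow bit's head, about 105 mm above the bench; a 3 mm centre spur stands on it
- yellow_mark_centre (a point): centre of the flat round yellow sticker, 36 mm diameter with a small black dot, on top of the board, 25 mm above the bench; the stickers are 104 mm apart, 60 mm from the board's centre, in any order
- jigsaw: orange and black jigsaw standing on its steel sole plate, about 235 mm long (x), 75 wide, 200 high; origin at the underside, near the middle
- glue_bottle: white glue bottle with an orange cap, 60 mm diameter, 160 mm high, upright; origin at the centre of its underside
- tape_measure: black and green tape measure standing on edge, 72 x 40 x 64 mm high; origin at the centre of its underside
- quick_clamp: black and orange bar clamp lying flat, 300 mm long (x), 110 mm wide, 30 mm high; origin at the underside, near the middle
There are look-alikes about, which are no part of the job. What is shaped like the jigsaw but purple or turquoise is not meant.

How it is judged:
By the outcome, as a careful person would: the job done as asked, in the order asked, and still so for the second after the job is handed in, with the robot touching nothing.
It also fails if it takes over 45 s, if anything falls off the work surface, if the arm or the gripper's body presses on something with over 40 N, if the wrist force passes 120 N, or if a joint passes its speed limit or range.

## Working session

There is one attempt and no reset: what is moved stays moved. The work goes in short steps, Python scripts to look and compute and a tool call to move; the robot and the scene stay as the last step left them, time stands still between calls to the robot, and variables do not carry over. Pictures are saved under pics/ and viewed, at most 10 in all, crops included, and the job is handed in when it is done.

Besides the shell and the picture viewer there is one more tool, called after "Emit:" as name(argument=value, ...), one argument or row to a line, values as JSON. jog_arm: Moves the arm, as the interface text tells. Its arguments: {"type":"object","properties":{"rows":{"type":"string"},"force":{"type":"number"}},"required":["rows"]}

```bash
mkdir -p pics; python3 - <<'E'
from bench import ctrl, imaging
import cv2,numpy as np
s=ctrl.get_state();print(s['time'],s['position'],s['tool_rot'],s['grip_width'])
for n in("top","scene"):
    d=imaging.get_image(n);cv2.imwrite(f"pics/{n}0.png",d["img"])
    print(n,d["vertical_fov"],d["cx"],d["cy"],d["origin"],d["orientation"])
E
```

```text
0.0 [ 0.19109069 -0.62067212  0.22143342] [-3.10469125e+00 -4.67383560e-01  7.25574498e-04] 1.0015373212438534
top 50.2409102679772 255.30491260098484 187.21355676481969 [ 0.26035991 -0.01942705  1.53751031] [-2.1076394   2.12324279 -0.20940103]
scene 52.60064228636815 254.0703234124758 187.9506592742658 [ 1.42673796 -0.39310405  0.79735553] [-1.92300034 -1.24239372  0.64505278]
```

View pics/top0.png

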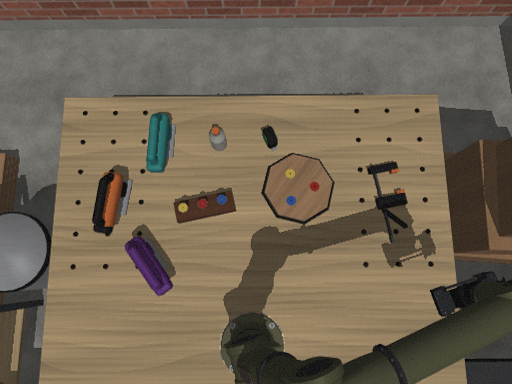

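View pics/scene0.png

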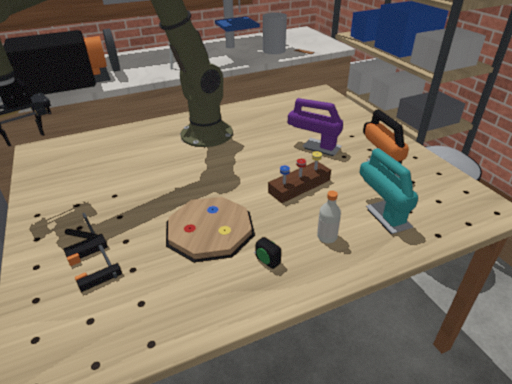

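The top view shows the blue bit at about (222,200), red at (203,203) and yellow at (183,208). The stickers are blue (291,200), red (314,186) and yellow (290,174). The candidates are two blue discs: the one on the stand is the bit and the one on the octagon is the sticker. I'll measure both and check them in a crop.

```bash
cat > h.py <<'E'
import cv2,numpy as np
from scipy.spatial.transform import Rotation as R
def ray(d,u,v,z):
    f=d["img"].shape[0]/2/np.tan(np.radians(d["vertical_fov"])/2)
    r=R.from_rotvec(d["orientation"]).as_matrix()@[(u-d["cx"])/f,(v-d["cy"])/f,1]
    o=np.array(d["origin"]);return o+r*(z-o[2])/r[2]
def blobs(img,col):
    h=cv2.cvtColor(img,cv2.COLOR_BGR2HSV)
    lo,hi={"blue":((105,130,60),(125,255,255)),"red":((172,150,80),(180,255,255)),"yellow":((23,140,110),(33,255,255))}[col]
    m=cv2.inRange(h,lo,hi);n,_,st,c=cv2.connectedComponentsWithStats(m)
    return [(c[i],st[i,4]) for i in range(1,n) if st[i,4]>15]
E
python3 - <<'E'
from bench import imaging
from h import *
for n in("top","scene"):
    d=imaging.get_image(n)
    for c in("blue","red","yellow"):
        for p,a in blobs(d["img"],c):
            if a<400 and p[1]>120: print(n,c,p.round(1),a,ray(d,*p,.105)[:2].round(3),ray(d,*p,.025)[:2].round(3))
    if n=="top": cv2.imwrite("pics/crop1.png",cv2.resize(d["img"][145:235,165:345],None,fx=4,fy=4,interpolation=cv2.INTER_CUBIC))
E
```

```text
top blue [221.4 198.8] 60 [0.509 0.103] [0.523 0.11 ]
top blue [290.6 200.1] 58 [ 0.503 -0.142] [ 0.516 -0.149]
top yellow [289.8 173.1] 62 [ 0.601 -0.141] [ 0.62  -0.148]
top yellow [182.6 207.1] 55 [0.48 0.24] [0.493 0.255]
scene blue [284.2 168.2] 33 [0.512 0.103] [0.407 0.16 ]
scene blue [212.4 209.3] 52 [ 0.611 -0.173] [ 0.517 -0.148]
scene yellow [316.4 152.8] 16 [0.476 0.244] [0.366 0.318]
```

View pics/crop1.png

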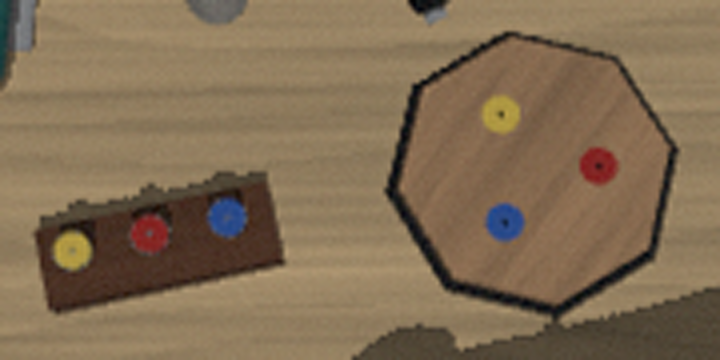

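The crop confirms it. The blue bit is at the right (board-side) end of the stand, at (0.510, 0.103), and both views agree. The blue sticker is on the octagon at (0.516, -0.149). The fingers will be closed for pointing, and I travel high, bending around the base.

Emit:
jog_arm(
  rows="4 -1.7 -2 0 0 0 1;4.5 -2 -2 0 0 0 1;4.5 -2 -2 0 0 0 1;4.5 -2 -2 0 0 0 1;4.5 -2 0 0 0 0 1",
  force=5,
)

```text
time: 0.82
position: [0.3747, -0.4632, 0.3046]
tool_rot: [3.103, 0.467, 0.003]
ft_force: [0.2, -0.3, -0.1]
grip_width: 0.515
grip_force: 0.0
```

Emit:
jog_arm(
  rows="4.5 -2 0 0 0 0 1;4 -2 0 0 0 0 1;3 -4 0 0 0 0 1;1.5 -5 0 0 0 0 1;1.5 -5 0 0 0 0 1",
)

```text
time: 1.45
position: [0.4586, -0.2472, 0.3022]
tool_rot: [-3.106, -0.468, 0.0]
ft_force: [0.4, -0.3, 0.6]
grip_width: 0.016
grip_force: 0.0
```

Emit:
jog_arm(
  rows="2 -4.3 0 0 0 0 1;2 -4.3 0 0 0 0 1;2 -4.3 0 0 0 0 1;2 -4.3 0 0 0 0 1;2 -4.3 0 0 0 0 1",
)

```text
time: 2.08
position: [0.4908, -0.0126, 0.3026]
tool_rot: [3.106, 0.467, 0.0]
ft_force: [1.0, 0.1, 0.4]
grip_width: 0.004
grip_force: 0.0
```

Emit:
jog_arm(
  rows="2 -3.8 0 0 0 0 1;2 -3.3 0 0 0 0 1;0 0 0 0 0 0 1;0 0 0 0 0 0 1;0 0 0 0 0 0 1",
)

```text
time: 2.7
position: [0.5082, 0.0639, 0.3024]
tool_rot: [3.107, 0.464, -0.001]
ft_force: [0.3, -0.2, 0.2]
grip_width: 0.008
grip_force: 0.0
```

Emit:
jog_arm(
  rows="0.7 -1.9 0 0 0 0 1;0.7 -1.9 0 0 0 0 1;0 0 2 0 0 0 1;0 0 2 0 0 0 1;0 0 0 0 0 0 1",
)

```text
time: 3.32
position: [0.5096, 0.1045, 0.2612]
tool_rot: [3.107, 0.465, -0.005]
ft_force: [-0.7, 1.1, -0.2]
grip_width: 0.007
grip_force: 0.0
```

```bash
python3 - <<'E'
from bench import ctrl, imaging
from h import *
d=imaging.get_image("wrist");cv2.imwrite("pics/w1.png",d["img"])
print(ctrl.get_state()["position"])
for p,a in blobs(d["img"],"blue"): print(p.round(1),a,ray(d,*p,.105)[:2].round(4),ray(d,*p,.025)[:2].round(4))
E
```

```text
[0.51022929 0.10487494 0.26238167]
[256.6 177.4] 835 [0.5095 0.1038] [0.4929 0.0986]
[452.1 216.7] 595 [ 0.5283 -0.0944] [ 0.5165 -0.1495]
```

View pics/w1.png

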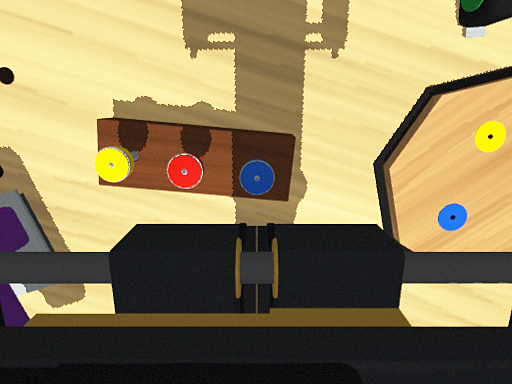

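The wrist view shows the blue head at (257,177), with red and yellow to its left. The ray puts the blue head at (0.5095, 0.1038), within 1 mm of the TCP. I'll descend to 2 cm above it and hold.

Emit:
jog_arm(
  rows="0 0 3.5 0 0 0 1;0 0 3.5 0 0 0 1;0 0 3 0 0 0 1;0 0 2 0 0 0 1;0 0 1.5 0 0 0 1",
)

```text
time: 4.0
position: [0.5111, 0.1055, 0.1276]
tool_rot: [3.107, 0.466, 0.001]
ft_force: [-0.4, 0.4, 0.2]
grip_width: 0.008
grip_force: 0.0
```

Emit:
jog_arm(
  rows="0 0 0 0 0 0 1;0 0 0 0 0 0 1;0 0 0 0 0 0 1;0 0 0 0 0 0 1;0 0 0 0 0 0 1",
)

```text
time: 4.62
position: [0.5105, 0.106, 0.1278]
tool_rot: [3.106, 0.468, 0.001]
ft_force: [0.6, 0.3, -0.7]
grip_width: 0.005
grip_force: 0.0
```

Emit:
jog_arm(
  rows="0 0.2 0.5 0 0 0 1;0 0 0 0 0 0 1;0 0 0 0 0 0 1;0 0 0 0 0 0 1;0 0 0 0 0 0 1",
)

```text
time: 5.25
position: [0.511, 0.1041, 0.1226]
tool_rot: [3.107, 0.468, 0.0]
ft_force: [-0.1, -1.0, -0.2]
grip_width: 0.004
grip_force: 0.0
```

Emit:
jog_arm(
  rows="0 0 0 0 0 0 1;0 0 0 0 0 0 1;0 0 0 0 0 0 1;0 0 0 0 0 0 1;0 0 0 0 0 0 1",
)

```text
time: 5.88
position: [0.511, 0.104, 0.1225]
tool_rot: [3.107, 0.468, -0.0]
ft_force: [-0.1, -0.1, -0.2]
grip_width: 0.001
grip_force: 0.0
```

Emit:
jog_arm(
  rows="0 0 0 0 0 0 1;0 0 0 0 0 0 1;0 0 0 0 0 0 1;0 0 0 0 0 0 1;0 0 0 0 0 0 1",
)

```text
time: 6.5
position: [0.511, 0.104, 0.1225]
tool_rot: [3.107, 0.468, -0.0]
ft_force: [-0.8, -0.4, 0.7]
grip_width: 0.005
grip_force: 0.0
```

Emit:
jog_arm(
  rows="0 0 0 0 0 0 1;0 0 0 0 0 0 1;0 0 0 0 0 0 1;0 0 0 0 0 0 1;0 0 0 0 0 0 1",
)

```text
time: 7.12
position: [0.511, 0.104, 0.1225]
tool_rot: [3.106, 0.468, 0.0]
ft_force: [0.8, -0.2, 0.2]
grip_width: 0.01
grip_force: 0.0
```

Emit:
jog_arm(
  rows="0 0 0 0 0 0 1;0 0 0 0 0 0 1;0 0 0 0 0 0 1;0 0 0 0 0 0 1;0 0 0 0 0 0 1",
)

```text
time: 7.75
position: [0.511, 0.104, 0.1225]
tool_rot: [3.107, 0.468, -0.0]
ft_force: [-0.3, -0.3, -0.2]
grip_width: 0.003
grip_force: 0.0
```

Emit:
jog_arm(
  rows="0 0 -2 0 0 0 1;0 0 -4 0 0 0 1;0 0 -4 0 0 0 1;0 0 -4 0 0 0 1;0 0 -2 0 0 0 1",
)

```text
time: 8.38
position: [0.5118, 0.1044, 0.285]
tool_rot: [3.106, 0.468, 0.005]
ft_force: [0.1, -0.0, -0.3]
grip_width: 0.005
grip_force: 0.0
```

Emit:
jog_arm(
  rows="-1 3 0 0 0 0 1;-1.3 4.5 0 0 0 0 1;-1.4 5 0 0 0 0 1;-1.3 4.5 0 0 0 0 1;-1 3.7 0 0 0 0 1",
)

```text
time: 9.0
position: [0.5143, -0.1137, 0.2825]
tool_rot: [3.106, 0.465, 0.0]
ft_force: [-0.4, 0.0, 0.4]
grip_width: 0.003
grip_force: 0.0
```

Emit:
jog_arm(
  rows="-1 3.7 0 0 0 0 1;0 0 0 0 0 0 1;0 0 0 0 0 0 1;0 0 0 0 0 0 1",
)

```text
time: 9.5
position: [0.5162, -0.1481, 0.2827]
tool_rot: [-3.106, -0.472, -0.0]
ft_force: [0.5, 0.1, -0.9]
grip_width: 0.006
grip_force: 0.0
```

```bash
python3 - <<'E'
from bench import ctrl, imaging
from h import *
d=imaging.get_image("wrist")
print(ctrl.get_state()["position"])
for c in("blue","red","yellow"):
  for p,a in blobs(d["img"],c): print(c,p.round(1),a,ray(d,*p,.025)[:2].round(4),ray(d,*p,.105)[:2].round(4))
E
```

```text
[ 0.51614486 -0.14830732  0.28273099]
blue [ 11.1 105.3] 703 [0.4927 0.1538] [0.5096 0.1002]
blue [ 29. 105.] 175 [0.4995 0.1333] [0.5151 0.0836]
blue [257.1 160.9] 593 [ 0.5164 -0.1496] [ 0.5287 -0.1455]
yellow [282.2  77.5] 782 [ 0.6202 -0.1483] [ 0.6128 -0.1444]
```

Emit:
jog_arm(
  rows="0 0 4 0 0 0 1;0 0 5 0 0 0 1;0 0 5 0 0 0 1;0 0 4 0 0 0 1;0 0 3 0 0 0 1",
)

```text
time: 10.18
position: [0.5153, -0.1486, 0.0708]
tool_rot: [-3.106, -0.47, 0.002]
ft_force: [0.7, 0.3, 0.4]
grip_width: 0.005
grip_force: 0.0
```

Emit:
jog_arm(
  rows="0 0 1.5 0 0 0 1;0 0 0.5 0 0 0 1;0 0 0 0 0 0 1;0 0 0 0 0 0 1",
)

```text
time: 10.68
position: [0.5169, -0.15, 0.0538]
tool_rot: [3.105, 0.467, 0.003]
ft_force: [0.6, -0.1, 1.2]
grip_width: 0.008
grip_force: 0.0
```

Emit:
jog_arm(
  rows="0 0 1.1 0 0 0 1;0 0 0 0 0 0 1;0 0 0 0 0 0 1;0 0 0 0 0 0 1;0 0 0 0 0 0 1",
)

```text
time: 11.3
position: [0.516, -0.1498, 0.0417]
tool_rot: [3.106, 0.468, 0.0]
ft_force: [-0.4, 0.5, 0.5]
grip_width: 0.003
grip_force: 0.0
```

Emit:
jog_arm(
  rows="0 0 0 0 0 0 1;0 0 0 0 0 0 1;0 0 0 0 0 0 1;0 0 0 0 0 0 1;0 0 0 0 0 0 1",
)

```text
time: 11.92
position: [0.5159, -0.1498, 0.0416]
tool_rot: [3.106, 0.468, -0.0]
ft_force: [-0.7, -0.0, -0.5]
grip_width: 0.007
grip_force: 0.0
```

Emit:
jog_arm(
  rows="0 0 0 0 0 0 1;0 0 0 0 0 0 1;0 0 0 0 0 0 1;0 0 0 0 0 0 1;0 0 0 0 0 0 1",
)

```text
time: 12.55
position: [0.5159, -0.1498, 0.0416]
tool_rot: [3.107, 0.468, -0.0]
ft_force: [-0.0, 0.2, -0.4]
grip_width: 0.008
grip_force: 0.0
```

Emit:
jog_arm(
  rows="0 0 0 0 0 0 1;0 0 0 0 0 0 1;0 0 0 0 0 0 1;0 0 0 0 0 0 1;0 0 0 0 0 0 1",
)

```text
time: 13.18
position: [0.5159, -0.1498, 0.0415]
tool_rot: [3.107, 0.468, -0.0]
ft_force: [-0.4, -0.5, -0.4]
grip_width: 0.003
grip_force: 0.0
```

Emit:
jog_arm(
  rows="0 0 0 0 0 0 1;0 0 0 0 0 0 1;0 0 0 0 0 0 1;0 0 0 0 0 0 1;0 0 0 0 0 0 1",
)

```text
time: 13.8
position: [0.5159, -0.1498, 0.0415]
tool_rot: [3.107, 0.468, -0.0]
ft_force: [-0.3, -0.7, -0.7]
grip_width: 0.007
grip_force: 0.0
```

Emit:
jog_arm(
  rows="0 0 -3 0 0 0 1;0 0 -6 0 0 0 1;0 0 -6 0 0 0 1;0 0 -6 0 0 0 1;0 0 -5 0 0 0 1",
)

```text
time: 14.42
position: [0.5161, -0.1496, 0.3044]
tool_rot: [3.105, 0.468, 0.003]
ft_force: [0.8, -0.2, 1.1]
grip_width: 0.004
grip_force: 0.0
```

Emit:
jog_arm(
  rows="0 0 -3 0 0 0 1;0 0 0 0 0 0 1;0 0 0 0 0 0 1;0 0 0 0 0 0 1;0 0 0 0 0 0 1",
)

```text
time: 15.05
position: [0.5155, -0.1497, 0.3304]
tool_rot: [-3.106, -0.467, 0.003]
ft_force: [-0.7, -0.0, -0.3]
grip_width: 0.004
grip_force: 0.0
```

```bash
python3 -c "
from bench import ticket;print(ticket.close_job())"
```

```text
the job is handed in; nothing more can be done
None
```

I pointed at the blue bit from about 18 mm above it, then at the blue sticker from about 17 mm, holding still over two seconds at each; force readings showed no contact, the fingertips finished 33 cm above the bench, and the job was handed in at about 15 s.

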